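# Clamp a thin-walled case sleeve in the bench screw clamp

## Task

Clamp the long aluminium case sleeve in the bench screw clamp, ready for filing its free end: lay it flat on the bed under the clamp's foot, in line with the clamp, with its far end right up against the back stop. Then turn the T-handle clockwise until the screw goes firmly stiff, so that the sleeve is held tight but its thin walls are not dented; let go, and leave everything else on the bench where it is.

Things in the scene. Friction and masses are not known exactly. Their poses are not given: they have to be found in the camera images.
- case: The long one of two extruded aluminium case sleeves (hollow, open ends, plain): 160 long x 40 wide x 30 mm high, 0.15 to 0.3 kg, lying flat on the bench. Origin: centre of its underside; x along its length, z up. Both ends are alike. When it is seated its origin lies 80 mm in front of (-x of) the stop point, on the bed. Its thin walls dent when the foot presses with more than 80 N.
- clamp: Grey cast C-frame screw clamp bolted to the bench, base 185 x 100 mm. Origin: on the bench under the screw axis; x points from the robot side to the back stop and column, z up. Steel bed: top 34 mm above the bench, from x -70 to +40 mm, 64 mm wide, open towards the robot. Column and arm (x -23 to 94, y +-23 mm, throat 84 mm high, top 131 mm above the bench) lie under the T-handle.
- stop (a point): Middle of the back stop's face where it meets the bed: 40 mm beyond the screw axis, 34 mm above the bench. The face looks to -x, is 64 mm wide and rises 28 mm above the bed. Its axes are the clamp's.
- foot: Round swivel foot (32 mm across, 11 mm high, rubber face) under the screw; it does not turn. Origin: centre of its underside, z up; 2.5 to 9 mm above a seated sleeve at the start. It hangs on the screw with an unknown 0 to 4 mm of axial play that yields at 3 N: it touches first, and bears only when the play is used up. Then the pressure rises by about 150 N per radian of the handle.
- tbar: T-handle: steel bar 12 mm thick, 76 mm long, ball ends 17 mm across, 11 mm neck below. Origin: middle of the bar; x along it, z up. Clockwise from above lowers it and the foot 20 mm a turn (3.2 mm/rad). The screw drags with a steady 0.2 to 0.3 N m when free; bearing adds 3 mN m per newton on the foot: +0.13 is tight (40 N), aim at +0.18 (58 N), +0.24 dents (80 N). It stays as left.
- offcut: The short sleeve: the same profile, 75 x 40 x 30 mm, origin at the centre of its underside. Not to be used or moved.
- multimeter: Multimeter lying on the bench, 150 x 78 x 45 mm, origin at the centre of its underside. Leave it.
- screwdriver: Screwdriver 190 mm long, lying along its x, origin at the middle of its underside. Leave it.
- file: Flat file with a wooden handle, 260 mm long, lying along its x, origin on its underside near the middle. Leave it.
- solder_reel: Reel of solder standing on its flange, 60 mm across, 44 mm high, origin at the centre of its underside. Leave it.
Mind the look-alikes: they are no part of the job. Leave any blue or orange look-alike of the case alone.

How it is judged:
By the outcome, as a careful person would: the job done as asked, in the order asked, and still so for the second after the job is handed in, with the robot touching nothing.
It also fails if it takes over 69 s, if anything falls off the work surface, if the arm or the gripper's body presses on something with over 40 N, if the wrist force passes 120 N, or if a joint passes its speed limit or range.

## Robot

A 6-joint arm with a two-finger parallel gripper is mounted at the origin on the work surface. World frame = base frame: x ahead of the robot, y to its left, z up, the work surface at z = 0. Lengths are in mm, angles in rad, forces in N, time in s.
With the tool pointing down it reaches from about 400 to 925 mm from the base axis. Payload 12.5 kg.
Tool frame: the origin (TCP) lies at the very end of the fingers, on their centre line; the grasp point (between the pads) lies 19 mm behind it; z points along the fingers, y is the line along which they close (so a half turn about z gives the same grasp; the last joint's range is limited). The gripper opens to 95 mm and grips with 3 to 60 N. Pads are 20 mm wide; open, the fingers measure 119 mm over their backs; the gripper's body (75 mm by 180 mm) begins 59 mm behind the grasp point.
Start: joints at [1.017, 0.491, 1.559, -0, 1.092, -0.106], TCP at [270.601, 563.402, 214.661] pointing down, gripper open.
Joint ranges: [-3.1, 3.1], [-0.84, 2.19], [0.05, 2.79], [-1.13, 4.28], [0.06, 2.93], [-2.69, 2.69]. Speed limits (rad/s): [2.22, 2.22, 2.79, 3.14, 3.14, 3.14].

## Interface

Orientations are given as [roll, pitch, yaw] about the fixed x, y, z axes, in that order (R = Rz(yaw) Ry(pitch) Rx(roll)).
In Python, from cell import state, imaging, env, spot_in, mark_of gives the robot as it stands. The module is installed in compiled form; this text tells all that it offers.
- The arm moves only by the tool step_arm, never from a script. Its argument "increments" is a list of rows, each an object with "slide": the shift along the tool's x, y, z in m, a list of three; "roll": the turn about the tool's z in rad. A call has 1 to 5 rows; each row is the pose to reach, as a shift and turn from the pose commanded when the call began, along the tool's axes at that moment; what a row does not reach only later rows make up. A row lasts 1/8 s, in which the tool goes at most 62.5 mm and 10.7 degrees, less where a joint would pass 70% of its speed; a pose out of reach is approached as far as the arm can. A call with a gripper value outside its range is refused whole. "fingers" is the opening, from 0 (shut) to 1 (fully open), set as the call begins (left out, the last holds). The fingers move at their own pace and stop on an object; the grip force is fixed at half the most. Time passes only in rows, so rows that repeat a pose let the fingers close. It gives the time, the measured TCP pose, the force, the opening and the grip force at its end, in the units of the state.
- state(): the state, without advancing time (a new reading comes with each control period).
- imaging.read_camera(name): name is "side" or "top" or "wrist"; returns a dict with "color" (400x640x3 uint8, red, green, blue), "z_map" (400x640 float32, mm along the optical axis (not along the pixel's ray), 0 where there is no reading), "intrinsics" (3x3 intrinsics, pixels), "camera_from_world" (4x4, takes a point from world to camera coordinates). Camera axes: x right, y up, looking along -z (the intrinsics and any distortion apply to the point x, -y, -z); pixel columns grow to the right and rows downward; lengths in mm; the calibration is good to about 2 mm. The wrist camera is an equidistant fisheye: a pixel r from the principal point sees the ray r / f radians off the axis. A picture is of the moment at which its call begins.
- env.job_done(): hands the job in; it is judged then, once.
Trained networks look in the newest picture that a camera, given by its name, has taken for a name from the list of things; names that differ only in an ending like _2 or _b are one class to them, and where a whole thing is asked for, a point or a joint stands for the part that bears it (a point fixed in the world has none). Each returns a list of dicts, best first, with "confidence" (0 to 1); they miss things now and then, are a little off and sometimes report something else, mostly with a low value. They report only what shows in the picture. A call takes as long as a camera call. They do not tell look-alikes from the thing itself.
- spot_in(camera, target): "bbox" ([left, top, right, bottom] in pixels, round what is visible of it).
- mark_of(camera, target): "uv" ([column, row] in pixels: a listed point, or the origin of a listed thing).
The state is a dict: "t": time; "joints": joint angles; "qvel": joint speeds; "tau": joint torques, N m; "eef_pos": TCP position; "tcp_rot": TCP orientation; "ft_force": force on the tool from outside, world axes, zero at the start; "moment": the same for the moment, N m; "opening": opening from 0.0 (shut) to 1.0 (fully open); "grip_force": force on a finger pad.
Only numpy, scipy, OpenCV 4.12 (cv2) and the standard library are available. Lean on these libraries where they do the work, as an engineer would, in place of code of your own. Each camera call takes 0.05 s, during which the arm holds its last target. There are 200 camera calls.

## Working session

There is one attempt and no reset: what is moved stays moved. The work goes in short steps, Python scripts to look and compute and a tool call to move; the robot and the scene stay as the last step left them, time stands still between calls to the robot, and variables do not carry over. Pictures are saved under pics/ and viewed, at most 10 in all, crops included, and the job is handed in when it is done.

Besides the shell and the picture viewer there is one more tool, called after "Call:" by a JSON object that holds its "fn" and its "kwargs". step_arm: Moves the arm, as the interface text tells. Its arguments: {"type":"object","properties":{"increments":{"type":"array"},"fingers":{"type":"number"}},"required":["increments"]}

```bash
mkdir -p pics; cat > h.py <<'E'
import numpy as np, cv2
from cell import state, imaging, env, spot_in, mark_of
def cam(n): return imaging.read_camera(n)
def pts(c):
    z=c["z_map"].astype(float); K=c["intrinsics"]; h,w=z.shape
    u,v=np.meshgrid(np.arange(w),np.arange(h))
    P=np.stack([(u-K[0,2])/K[0,0]*z,-(v-K[1,2])/K[1,1]*z,-z,np.ones_like(z)],-1)
    W=P@np.linalg.inv(c["camera_from_world"]).T
    W=W[...,:3]; W[z<=0]=np.nan
    return W
def save(n,im,s=1):
    im=cv2.resize(im,None,fx=s,fy=s,interpolation=cv2.INTER_CUBIC)
    cv2.imwrite(f"pics/{n}.png",im[...,::-1])
E
python3 - <<'E'
from h import *
np.set_printoptions(precision=1,suppress=True)
s=state(); print({k:np.round(v,3) for k,v in s.items()})
for n in ("top","side"):
    c=cam(n); save(n+"0",c["color"],1.25); np.savez(n+"0.npz",**c)
    W=pts(c)
    print(n,c["intrinsics"].tolist(),np.linalg.inv(c["camera_from_world"])[:3,3])
    for t in ("case","clamp","stop","foot","tbar","offcut","multimeter","screwdriver","file","solder_reel"):
        for d in mark_of(n,t)[:4]:
            u,v=np.round(d["uv"]).astype(int)
            p=W[v,u] if 0<=v<400 and 0<=u<640 else None
            print(t,round(d["confidence"],2),u,v,p)
E
```

```text
{'t': np.float64(0.0), 'joints': array([ 1. ,  0.5,  1.6,  0. ,  1.1, -0.1]), 'qvel': array([-0., -0.,  0., -0., -0., -0.]), 'tau': array([  0. , -61.3, -25.8,   0.1,   0. ,  -0. ]), 'eef_pos': array([270.5, 563.2, 214.1]), 'tcp_rot': array([-3.1, -0. ,  2.7]), 'ft_force': array([-0.5,  0.3,  0.1]), 'moment': array([-0.1,  0. , -0. ]), 'grip_force': np.float64(0.0), 'opening': np.float64(0.997)}
top [[451.8129209346788, 0.0, 319.472098732478], [0.0, 451.8129209346788, 201.0544387130352], [0.0, 0.0, 1.0]] [ 284.4    0.  1415.2]
case 0.95 238 216 [470.4 248.7  20. ]
case 0.95 290 259 [334.4  87.7  24.6]
case 0.61 224 295 [230.6 286.3  30.2]
clamp 0.78 315 167 [604.1   6.1  95.4]
stop 0.66 314 150 [648.5   8.1 124.6]
stop 0.42 239 215 [472.2 244.   29. ]
tbar 0.57 317 154 [623.9  -0.5 169.9]
tbar 0.55 390 214 [ 467.1 -223.5   26.6]
offcut 0.94 390 210 [ 479.2 -223.6   29.7]
multimeter 0.93 252 130 [739.4 202.8  45.9]
screwdriver 0.86 175 222 [455.3 444.4  18.8]
file 0.81 455 214 [ 464.9 -428.7   14.9]
solder_reel 0.77 373 133 [ 722.3 -178.    46.8]
side [[365.8467600435492, 0.0, 318.9781959313435], [0.0, 365.8467600435492, 196.87794963623722], [0.0, 0.0, 1.0]] [  84.4 -635.9  639.1]
case 0.94 248 242 [321.8  78.3  18.8]
case 0.8 270 199 [457.9 225.5  21.5]
case 0.74 195 217 [235.3 242.1  32. ]
clamp 0.95 358 219 [610.1 -12.7  34.3]
stop 0.81 371 210 [665.   -1.5  36.9]
foot 0.54 359 203 [618.9  -1.6  77.9]
tbar 0.52 360 167 [838.9 268.2   0. ]
offcut 0.91 366 300 [ 451.9 -245.3   30.8]
multimeter 0.71 355 181 [723.4 149.8  37.8]
multimeter 0.19 272 203 [464.7 228.7   2.5]
screwdriver 0.5 243 173 [462.4 450.9   3.2]
file 0.59 439 375 [ 464.3 -438.8   14.3]
solder_reel 0.63 431 247 [ 709.1 -190.6   16.9]
```

View pics/top0.png

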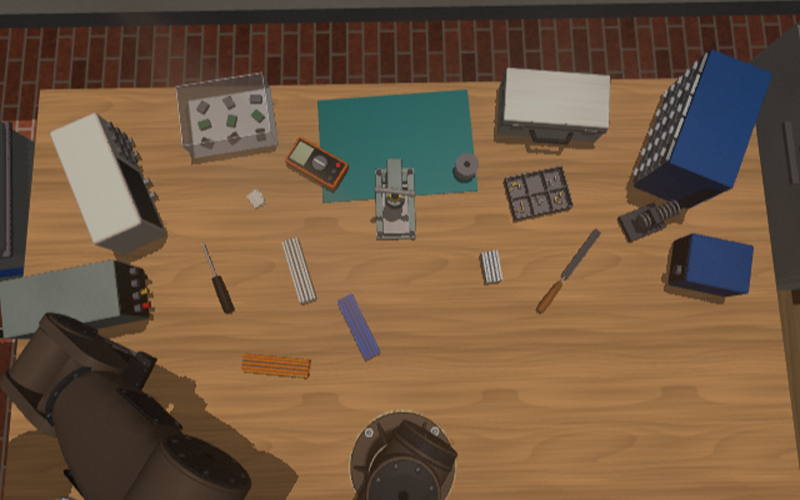

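View pics/side0.png

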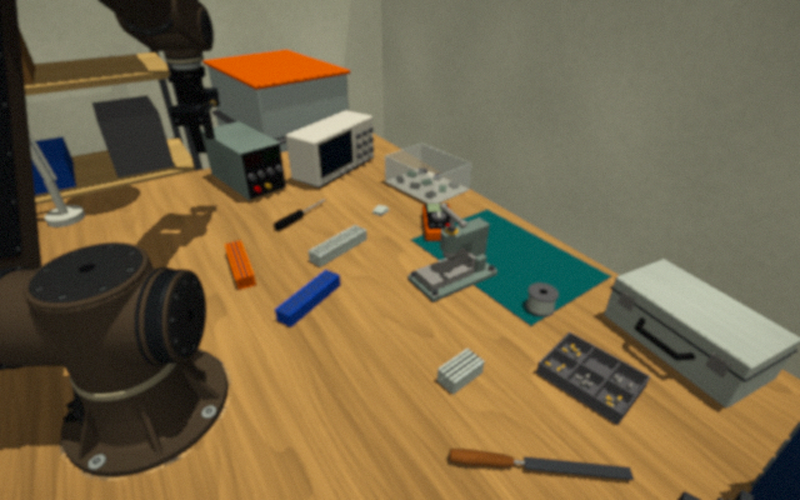

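Both pictures show three full-length sleeves. In top0 (raw px) they are the bare aluminium one at (239,216), the blue one at (287,262) and the orange one at (221,292). The short offcut is at (392,213). Only the one at (239,216) is both long and plain aluminium. The clamp is at about (316,160), with its T-handle at (315,153). Next I confirm that in a crop and fit the poses.

```bash
python3 - <<'E'
from h import *
np.set_printoptions(precision=1,suppress=True)
c=dict(np.load("top0.npz")); W=pts(c)
def rect(m):
    return cv2.minAreaRect(W[m][:,:2].astype(np.float32)), m.sum()
def box(x0,x1,y0,y1,z0,z1):
    return (W[...,0]>x0)&(W[...,0]<x1)&(W[...,1]>y0)&(W[...,1]<y1)&(W[...,2]>z0)&(W[...,2]<z1)
m=box(370,570,170,320,18,45)
print("case",rect(m), np.nanmedian(W[m][:,2]), W[m][:,:2].mean(0))
P=W[m][:,:2]; w,v=np.linalg.eigh(np.cov((P-P.mean(0)).T)); print("dir",v[:,1],np.degrees(np.arctan2(v[1,1],v[0,1])))
for nm,z0,z1 in (("base",5,24),("bed",28,42),("arm",122,140),("bar",155,185)):
    m=box(480,760,-75,75,z0,z1)
    if m.sum()>4:
        P=W[m]; print(nm,rect(m),P.min(0),P.max(0),np.median(P,0))
a=c["color"][95:255,210:350]; save("crop0",a,4)
s=dict(np.load("side0.npz")); b=s["color"][130:250,300:420]; save("crop1",b,5)
E
```

```text
case (((470.3471374511719, 246.38922119140625), (161.11766052246094, 41.11904525756836), 17.361907958984375), np.int64(684)) 29.147992187792738 [469.3 245.7]
dir [-1.  -0.3] -162.9619087917021
base (((624.5859375, -0.40634918212890625), (148.3060302734375, 269.30450439453125), 89.5895767211914), np.int64(775)) [490. -75.   5.] [759.6  73.7  23.7] [623.5   1.5  13. ]
bed (((633.1937255859375, 3.099365234375), (62.97226333618164, 155.108642578125), 89.26595306396484), np.int64(480)) [555.7 -28.3  28. ] [710.5  35.3  41.9] [593.8   3.9  33.5]
arm (((662.2974853515625, 4.0367431640625), (115.1630859375, 44.04586410522461), 0.07277743518352509), np.int64(380)) [604.7 -18.  122.1] [719.9  26.  138.9] [666.6   4.1 126.2]
bar (((626.5389404296875, 3.722015380859375), (95.13623046875, 15.294693946838379), 82.39059448242188), np.int64(155)) [613.4 -43.1 155.5] [638.4  50.8 180.6] [625.5   5.1 172.2]
```

View pics/crop0.png

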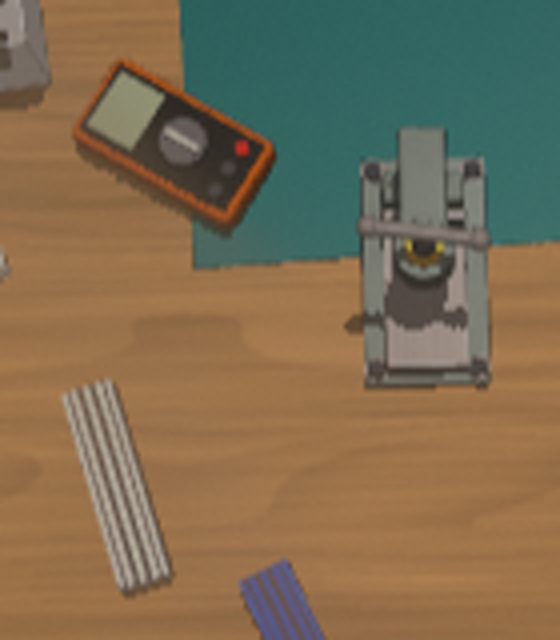

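View pics/crop1.png

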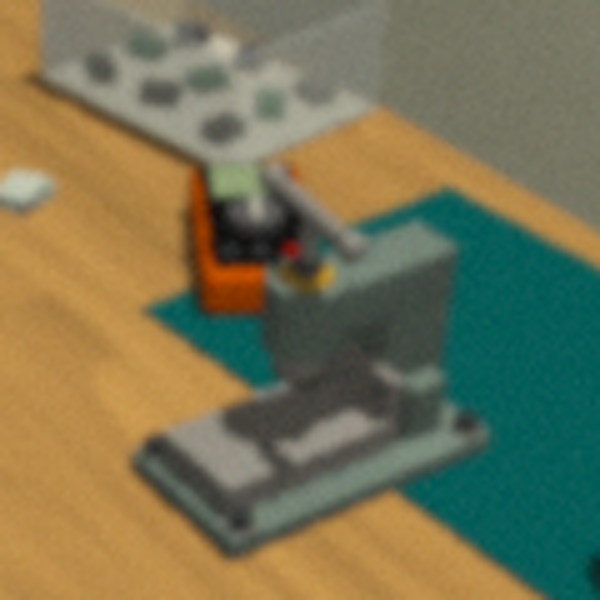

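Crop0 shows the plain aluminium sleeve at crop (118,487) and the bar running from (362,226) to (485,240). Crop1 shows the clamp open towards the robot. The fits give the sleeve at (470,246) mm with a yaw of 0.30 rad. The clamp origin is at about (626.5, 4) with a yaw of about 0, and the bar lies at 82°.

```bash
cat > go.py <<'E'
import sys; from h import *
from scipy.spatial.transform import Rotation as Ro
# go.py x y z yaw  -> slide (m, tool axes) and roll
s=state(); R=Ro.from_euler("xyz",s["tcp_rot"]).as_matrix()
yaw=np.arctan2(R[1,0],R[0,0])
x,y,z,w=map(float,sys.argv[1:5])
print("t %.2f pos %s yaw %.4f tilt %s q %s"%(s["t"],np.round(s["eef_pos"],1),yaw,np.round(R[:2,2],4),np.round(s["joints"],3)))
print("F",np.round(s["ft_force"],1),"M",np.round(s["moment"],3),"open %.3f grip %.1f"%(s["opening"],s["grip_force"]))
print("slide",np.round(R.T@(np.array([x,y,z])-s["eef_pos"])/1000,4),"roll %.4f"%((yaw-w+np.pi)%(2*np.pi)-np.pi))
E
python3 go.py 436.4 235.8 120 3.4416
```

```text
t 1.10 pos [270.6 563.4 214.7] yaw 2.6938 tilt [0.0001 0.0001] q [ 1.017  0.491  1.559 -0.     1.092 -0.106]
F [ 0.8 -0.6  0.1] M [ 0.031 -0.004  0.031] open 1.004 grip 0.0
slide [-0.2913 -0.2235  0.0946] roll -0.7478
```

Call:
{"fn": "step_arm", "kwargs": {"increments": [{"slide":[-0.291,-0.2235,0.0945],"roll":-0.748},{"slide":[-0.291,-0.2235,0.0945],"roll":-0.748},{"slide":[-0.291,-0.2235,0.0945],"roll":-0.748},{"slide":[-0.291,-0.2235,0.0945],"roll":-0.748},{"slide":[-0.291,-0.2235,0.0945],"roll":-0.748}], "fingers": 1}}

```text
t: 1.72
eef_pos: [403.2, 301.9, 139.4]
tcp_rot: [3.141, 0.001, -2.838]
ft_force: [1.0, -1.3, -0.5]
opening: 0.997
grip_force: 0.0
```

```bash
python3 go.py 436.4 235.8 120 3.4416
```

```text
t 1.73 pos [403.2 301.9 139.4] yaw -2.8377 tilt [0.0009 0.0006] q [ 0.511  0.42   1.937  0.     0.783 -1.363]
F [ 1.  -1.3 -0.5] M [ 0.082 -0.014 -0.03 ] open 0.997 grip 0.0
slide [-0.0119 -0.073   0.0194] roll 0.0038
```

Call:
{"fn": "step_arm", "kwargs": {"increments": [{"slide":[0,0,0],"roll":0},{"slide":[0,0,0],"roll":0}]}}

```text
t: 1.98
eef_pos: [402.7, 303.5, 139.7]
tcp_rot: [3.141, 0.0, -2.843]
ft_force: [0.2, -0.3, -0.5]
opening: 1.0
grip_force: 0.0
```

```bash
python3 go.py 436.4 235.8 120 3.4416;  python3 - <<'E'
from h import *
c=cam("wrist"); save("wrist1",c["color"]); 
print(c["intrinsics"].tolist(), np.round(c["camera_from_world"],4).tolist(), c["z_map"].min(),c["z_map"].max())
E
```

```text
t 1.98 pos [402.7 303.5 139.7] yaw -2.8425 tilt [0.0003 0.0004] q [ 0.515  0.42   1.935  0.     0.786 -1.355]
F [ 0.2 -0.3 -0.5] M [ 0.028 -0.015 -0.017] open 1.000 grip 0.0
slide [-0.0123 -0.0746  0.0197] roll -0.0009
[[309.70691628693146, 0.0, 319.28406002494785], [0.0, 309.70691628693146, 191.8157296109569], [0.0, 0.0, 1.0]] [[-0.2943, 0.9557, -0.0006, -171.9884], [-0.9208, -0.2837, -0.2676, 467.451], [-0.2559, -0.0782, 0.9635, -192.2518], [0.0, 0.0, 0.0, 1.0]] 0.0 874.51355
```

View pics/wrist1.png

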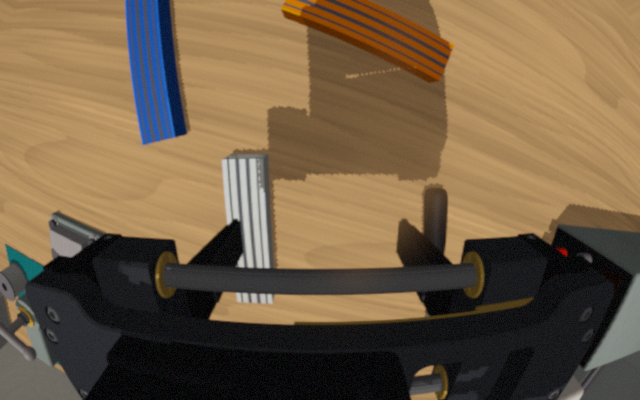

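The wrist view shows the sleeve at (248,228), parallel to the fingers, with the clamp at the left edge. I move over it and go down.

Call:
{"fn": "step_arm", "kwargs": {"increments": [{"slide":[-0.006,-0.0375,0.01],"roll":-0.001},{"slide":[-0.0123,-0.0746,0.03],"roll":-0.001},{"slide":[-0.0123,-0.0746,0.06],"roll":-0.001},{"slide":[-0.0123,-0.0746,0.09],"roll":-0.001},{"slide":[-0.0123,-0.0746,0.09],"roll":-0.001}]}}

```text
t: 2.65
eef_pos: [435.3, 236.5, 48.4]
tcp_rot: [-3.142, -0.003, -2.839]
ft_force: [0.0, -0.4, -0.4]
opening: 1.003
grip_force: 0.0
```

```bash
python3 go.py 436.4 235.8 7 3.4416; python3 - <<'E'
from h import *
c=cam("top"); W=pts(c)
m=(W[...,0]>370)&(W[...,0]<570)&(W[...,1]>170)&(W[...,1]<320)&(W[...,2]>18)&(W[...,2]<45)
print(cv2.minAreaRect(W[m][:,:2].astype(np.float32)))
E
```

```text
t 2.65 pos [435.3 236.5  48.4] yaw -2.8387 tilt [-0.0026 -0.0009] q [ 0.364  0.563  2.027  0.     0.554 -1.51 ]
F [ 0.  -0.4 -0.4] M [ 0.086 -0.029  0.046] open 1.003 grip 0.0
slide [-0.001  -0.001   0.0414] roll 0.0029
((542.4684448242188, 278.9200134277344), (1.442979097366333, 20.084373474121094), 15.172829627990723)
```

Call:
{"fn": "step_arm", "kwargs": {"increments": [{"slide":[0,0,0.03],"roll":0},{"slide":[0,0,0.041],"roll":0},{"slide":[0,0,0.041],"roll":0}]}}

```text
t: 3.08
eef_pos: [436.3, 236.0, 8.9]
tcp_rot: [3.142, -0.0, -2.84]
ft_force: [-0.2, -0.5, -0.3]
opening: 0.999
grip_force: 0.0
```

Call:
{"fn": "step_arm", "kwargs": {"increments": [{"slide":[0,0,0],"roll":0},{"slide":[0,0,0],"roll":0},{"slide":[0,0,0],"roll":0},{"slide":[0,0,0],"roll":0},{"slide":[0,0,0],"roll":0}], "fingers": 0}}

```text
t: 3.7
eef_pos: [436.3, 235.6, 8.5]
tcp_rot: [3.142, 0.0, -2.84]
ft_force: [-0.6, -0.3, -0.6]
opening: 0.535
grip_force: 0.0
```

```bash
python3 go.py 435 236 90 3.4416
```

```text
t 3.70 pos [436.3 235.6   8.5] yaw -2.8404 tilt [-0.      0.0001] q [ 0.362  0.637  2.048  0.     0.456 -1.51 ]
F [-0.6 -0.3 -0.6] M [0.033 0.05  0.029] open 0.535 grip 0.0
slide [ 0.0011  0.0007 -0.0815] roll 0.0012
```

Call:
{"fn": "step_arm", "kwargs": {"increments": [{"slide":[0,0,0],"roll":0},{"slide":[0,0,0],"roll":0},{"slide":[0,0,0],"roll":0},{"slide":[0,0,-0.02],"roll":0},{"slide":[0,0,-0.06],"roll":0}]}}

```text
t: 4.32
eef_pos: [435.5, 235.2, 68.0]
tcp_rot: [-3.141, -0.004, -2.84]
ft_force: [-0.2, 0.2, -3.3]
opening: 0.423
grip_force: 29.9
```

Call:
{"fn": "step_arm", "kwargs": {"increments": [{"slide":[0,0,-0.04],"roll":0},{"slide":[0,0,-0.04],"roll":0},{"slide":[0,0,-0.04],"roll":0}]}}

```text
t: 4.7
eef_pos: [435.8, 235.4, 107.8]
tcp_rot: [-3.142, -0.001, -2.84]
ft_force: [-0.6, 0.6, -2.5]
opening: 0.421
grip_force: 29.9
```

```bash
cat > look.py <<'E'
import sys; from h import *
# case fit from wrist fisheye depth, z band args, region args
def wpts(c):
    z=c["z_map"].astype(float); K=c["intrinsics"]; h,w=z.shape
    u,v=np.meshgrid(np.arange(w),np.arange(h))
    a=(u-K[0,2])/K[0,0]; b=(v-K[1,2])/K[1,1]; r=np.hypot(a,b)+1e-9
    k=np.tan(np.minimum(r,1.5))/r
    P=np.stack([a*k*z,-b*k*z,-z,np.ones_like(z)],-1)
    W=(P@np.linalg.inv(c["camera_from_world"]).T)[...,:3]; W[(z<=0)|(r>1.4)]=np.nan
    return W
E
python3 go.py 556 4 130 3.1416; python3 - <<'E'
from look import *
np.set_printoptions(precision=1,suppress=True)
c=cam("wrist"); save("wrist2",c["color"]); W=wpts(c); np.savez("wrist2.npz",**c)
p=state()["eef_pos"]
d=np.hypot(W[...,0]-p[0],W[...,1]-p[1])
m=(d<140)&(abs(W[...,2]-(p[2]+22))<10)
print(m.sum(),cv2.minAreaRect(W[m][:,:2].astype(np.float32)),np.median(W[m],0))
v,u=np.nonzero(m); print(u.min(),u.max(),v.min(),v.max())
E
```

```text
t 4.70 pos [435.8 235.4 107.8] yaw -2.8404 tilt [-0.0008 -0.0003] q [ 0.362  0.46   1.985  0.     0.698 -1.51 ]
F [-0.6  0.6 -2.5] M [ 0.005  0.127 -0.003] open 0.421 grip 29.9
slide [-0.0461 -0.2567 -0.0222] roll 0.3012
9493 ((438.6112060546875, 237.10891723632812), (89.96765899658203, 57.07944869995117), 17.914756774902344) [424.5 234.  129.7]
263 376 173 321
```

View pics/wrist2.png

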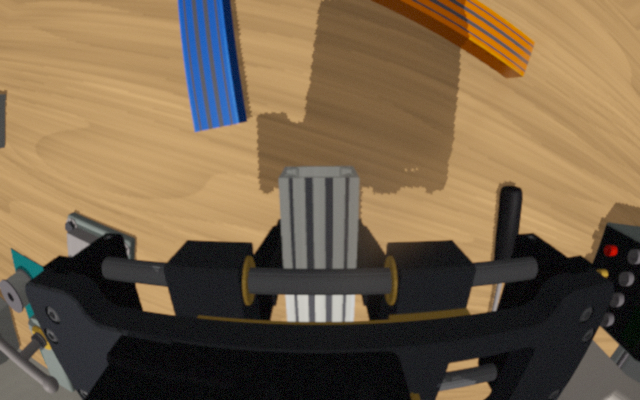

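The sleeve is held centred at (319,245) in the picture and its near end shows at row 170. I check its tilt in the grip and carry it to the front of the clamp.

```bash
python3 go.py 470 4 100 3.1416; python3 - <<'E'
from look import *
from scipy.spatial.transform import Rotation as Ro
np.set_printoptions(precision=2,suppress=True)
c=dict(np.load("wrist2.npz")); W=wpts(c); s=state()
R=Ro.from_euler("xyz",s["tcp_rot"]).as_matrix(); T=(W-s["eef_pos"])@R
m=(abs(T[...,1])<15)&(abs(T[...,2]+22)<12)&(T[...,0]<60)&(T[...,0]>-150)
P=T[m]; print(m.sum(),P.min(0),P.max(0))
for lo in range(-130,60,10):
    q=P[(P[:,0]>lo)&(P[:,0]<=lo+10)]
    if len(q)>5: print(lo,len(q),np.median(q,0))
E
```

```text
t 4.75 pos [435.7 235.4 107.4] yaw -2.8404 tilt [-0.0017 -0.0006] q [ 0.362  0.461  1.985  0.     0.698 -1.51 ]
F [-0.1  0.3 -2.1] M [-0.051  0.097 -0.013] open 0.418 grip 29.9
slide [ 0.0359 -0.2311  0.0075] roll 0.3012
6705 [-48.2  -15.   -24.35] [ 41.84  14.99 -12.35]
-50 483 [-43.66   0.39 -22.11]
-40 675 [-34.71  -0.18 -22.13]
-30 202 [-28.67   0.41 -22.15]
-10 856 [ -4.57  -0.11 -22.3 ]
0 955 [  5.11  -0.1  -22.3 ]
10 1034 [ 15.04  -0.07 -22.31]
20 1091 [ 25.03  -0.07 -22.41]
30 1167 [ 35.04  -0.04 -22.38]
40 238 [ 40.91  -0.29 -21.82]
```

Call:
{"fn": "step_arm", "kwargs": {"increments": [{"slide":[0.007,-0.035,0],"roll":0.05},{"slide":[0.014,-0.085,0],"roll":0.12},{"slide":[0.022,-0.135,0.002],"roll":0.19},{"slide":[0.03,-0.185,0.005],"roll":0.26},{"slide":[0.036,-0.22,0.007],"roll":0.301}]}}

```text
t: 5.38
eef_pos: [466.7, 12.9, 100.1]
tcp_rot: [3.141, -0.002, 3.139]
ft_force: [0.2, 0.1, -2.2]
opening: 0.42
grip_force: 29.9
```

Call:
{"fn": "step_arm", "kwargs": {"increments": [{"slide":[0,-0.0105,0.02],"roll":0},{"slide":[0,-0.0105,0.037],"roll":0},{"slide":[0,-0.0105,0.037],"roll":0}]}}

```text
t: 5.75
eef_pos: [466.1, 4.3, 62.7]
tcp_rot: [3.141, -0.004, 3.141]
ft_force: [0.1, 0.7, -1.6]
opening: 0.421
grip_force: 29.9
```

```bash
python3 go.py 480 4 44 3.1416; python3 - <<'E'
from look import *
np.set_printoptions(precision=1,suppress=True)
c=cam("wrist"); save("wrist3",c["color"]); W=wpts(c); np.savez("wrist3.npz",**c)
t=cam("top"); T=pts(t); np.savez("top3.npz",**t)
def rep(nm,A,x0,x1,y0,y1,z0,z1):
    m=(A[...,0]>x0)&(A[...,0]<x1)&(A[...,1]>y0)&(A[...,1]<y1)&(A[...,2]>z0)&(A[...,2]<z1)
    if m.sum()>8: print(nm,m.sum(),cv2.minAreaRect(A[m][:,:2].astype(np.float32)),np.median(A[m],0))
for n,A in (("wrist",W),("top",T)):
    rep(n+" bed",A,540,700,-60,60,29,39); rep(n+" arm",A,580,740,-60,60,124,138); rep(n+" bar",A,590,660,-60,60,158,185)
    rep(n+" sleeve",A,400,620,-40,50,68,88)
for nm in("tbar","foot","stop","case"): print(nm,[(np.round(d["uv"]),round(d["confidence"],2)) for d in mark_of("wrist",nm)[:2]])
save("top3c",t["color"][110:270,240:400],4)
E
```

```text
t 5.75 pos [466.1   4.3  62.7] yaw 3.1413 tilt [-0.0043  0.0007] q [-0.133  0.511  2.087  0.     0.548 -1.703]
F [ 0.1  0.7 -1.6] M [0.027 0.086 0.026] open 0.421 grip 29.9
slide [-0.014  -0.0003  0.0186] roll -0.0003
wrist sleeve 9327 ((468.9482421875, 5.187131881713867), (89.91737365722656, 55.41429138183594), 0.5242022275924683) [454.4   4.8  84.6]
top bed 268 ((628.9857788085938, 3.124603271484375), (62.9101448059082, 117.82398223876953), 89.2273941040039) [609.6   3.3  33.7]
top arm 282 ((662.1431274414062, 6.563488006591797), (115.15675354003906, 43.59883499145508), 4.373741149902344) [660.6   4.2 126.7]
top bar 153 ((626.209716796875, 3.653728485107422), (94.91389465332031, 14.893362045288086), 82.42349243164062) [625.8   5.1 172. ]
top sleeve 80 ((587.8657836914062, 3.4870901107788086), (36.25848388671875, 49.861534118652344), 88.8612060546875) [573.2   0.9  83.8]
tbar []
foot []
stop []
case [(array([318., 282.]), 0.79), (array([444.,  38.]), 0.65)]
```

View pics/wrist3.png

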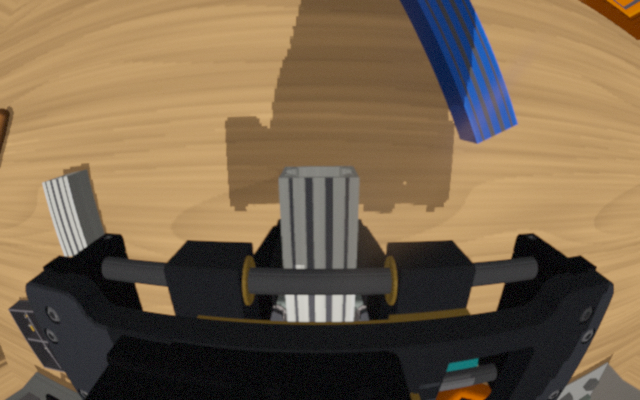

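The sleeve sits centred at (318,245), with the offcut at (75,210) well clear. The camera faces away from the clamp here, so I refine the clamp's axis from the top image.

```bash
python3 - <<'E'
from h import *
c=dict(np.load("top0.npz")); W=pts(c)
for nm,x0,x1,z0,z1 in(("arm",640,715,118,140),("bed",565,598,28,40),("base",550,610,8,40)):
    xs=[];ys=[];ws=[]
    for v in range(100,220):
        r=W[v]; m=(abs(r[:,1]-4)<55)&(r[:,2]>z0)&(r[:,2]<z1)&(r[:,0]>x0)&(r[:,0]<x1)
        if m.sum()>8: xs.append(r[m,0].mean()); ys.append((r[m,1].min()+r[m,1].max())/2); ws.append(np.ptp(r[m,1]))
    if len(xs)>3: p=np.polyfit(xs,ys,1); print(nm,len(xs),"slope deg %.2f"%np.degrees(p[0]),"y at 627: %.1f"%np.polyval(p,627),"y mean %.1f"%np.mean(ys),"w %.1f"%np.mean(ws))
t=dict(np.load("top3.npz")); T=pts(t)
m=(T[...,0]>560)&(T[...,0]<620)&(abs(T[...,1]-4)<35)&(T[...,2]>74)&(T[...,2]<92)
P=T[m]; print("sleeve front x",np.sort(P[:,0])[-6:],"y range",P[:,1].min(),P[:,1].max(),"z",np.median(P[:,2]))
E
```

```text
arm 22 slope deg 1.91 y at 627: 2.1 y mean 3.9 w 33.1
bed 10 slope deg -1.44 y at 627: 2.3 y mean 3.4 w 61.5
base 20 slope deg -2.29 y at 627: 0.8 y mean 2.7 w 92.9
sleeve front x [583.25599302 605.67572422 606.42160919 607.9668155  612.16641868
 612.49215902] y range -14.535544920023284 21.895143398093104 z 84.1136758176483
```

Call:
{"fn": "step_arm", "kwargs": {"increments": [{"slide":[0,0,0.01],"roll":0},{"slide":[0,0,0.0175],"roll":0},{"slide":[0,0,0.0175],"roll":0},{"slide":[0,0,0.0175],"roll":0}]}}

```text
t: 6.55
eef_pos: [467.2, 4.3, 46.9]
tcp_rot: [3.141, -0.0, -3.141]
ft_force: [-0.3, -0.7, -2.2]
opening: 0.419
grip_force: 29.9
```

```bash
python3 go.py 545 4 43.5 3.1416
```

```text
t 6.55 pos [467.2   4.3  46.9] yaw -3.1414 tilt [-0.0002  0.0001] q [-0.132  0.541  2.098  0.     0.503 -1.703]
F [-0.3 -0.7 -2.2] M [ 0.069  0.105 -0.018] open 0.419 grip 29.9
slide [-0.0778 -0.0004  0.0034] roll 0.0002
```

Call:
{"fn": "step_arm", "kwargs": {"increments": [{"slide":[-0.01,0,0.0015],"roll":0},{"slide":[-0.015,0,0.003],"roll":0},{"slide":[-0.015,0,0.0035],"roll":0},{"slide":[-0.015,0,0.0035],"roll":0}]}}

```text
t: 7.05
eef_pos: [482.0, 4.4, 43.4]
tcp_rot: [3.141, -0.0, -3.141]
ft_force: [-0.5, -0.8, -2.4]
opening: 0.42
grip_force: 29.9
```

Call:
{"fn": "step_arm", "kwargs": {"increments": [{"slide":[0,0,0.0005],"roll":0},{"slide":[0,0,0.001],"roll":0},{"slide":[0,0,0.001],"roll":0}]}}

```text
t: 7.42
eef_pos: [482.1, 4.4, 42.5]
tcp_rot: [3.142, 0.0, -3.141]
ft_force: [-0.6, -0.5, -1.3]
opening: 0.421
grip_force: 29.9
```

```bash
python3 go.py 545 4 43 3.1416
```

```text
t 7.42 pos [482.1   4.4  42.5] yaw -3.1414 tilt [0.     0.0001] q [-0.128  0.562  2.065  0.     0.515 -1.699]
F [-0.6 -0.5 -1.3] M [ 0.022  0.081 -0.015] open 0.421 grip 29.9
slide [-0.0629 -0.0004 -0.0005] roll 0.0002
```

Call:
{"fn": "step_arm", "kwargs": {"increments": [{"slide":[-0.012,0,-0.0005],"roll":0},{"slide":[-0.026,0,-0.0005],"roll":0},{"slide":[-0.04,0,-0.0005],"roll":0},{"slide":[-0.054,0,-0.0005],"roll":0},{"slide":[-0.058,0,-0.0005],"roll":0}]}}

```text
t: 8.05
eef_pos: [541.2, 4.4, 42.8]
tcp_rot: [3.142, 0.0, -3.141]
ft_force: [-0.0, -0.3, -2.4]
opening: 0.418
grip_force: 29.9
```

```bash
python3 go.py 549 4 42.5 3.1416
```

```text
t 8.05 pos [541.2   4.4  42.8] yaw -3.1413 tilt [0.0004 0.    ] q [-0.114  0.613  1.92   0.     0.608 -1.685]
F [-0.  -0.3 -2.4] M [ 0.071  0.094 -0.024] open 0.418 grip 29.9
slide [-0.0078 -0.0004  0.0003] roll 0.0003
```

Call:
{"fn": "step_arm", "kwargs": {"increments": [{"slide":[-0.002,0,0],"roll":0},{"slide":[-0.004,0,0],"roll":0},{"slide":[-0.006,0,0],"roll":0},{"slide":[-0.006,0,0],"roll":0}]}}

```text
t: 8.55
eef_pos: [546.2, 4.4, 43.0]
tcp_rot: [3.142, 0.0, -3.141]
ft_force: [-0.2, 0.4, -2.0]
opening: 0.419
grip_force: 29.9
```

Call:
{"fn": "step_arm", "kwargs": {"increments": [{"slide":[-0.001,0,0],"roll":0},{"slide":[-0.0015,0,0],"roll":0},{"slide":[-0.002,0,0],"roll":0},{"slide":[-0.002,0,0],"roll":0}]}}

```text
t: 9.05
eef_pos: [548.2, 4.4, 43.0]
tcp_rot: [3.142, 0.0, -3.141]
ft_force: [-0.1, -0.6, -1.5]
opening: 0.42
grip_force: 29.9
```

Call:
{"fn": "step_arm", "kwargs": {"increments": [{"slide":[-0.001,0,0],"roll":0},{"slide":[-0.0015,0,0],"roll":0},{"slide":[-0.002,0,0],"roll":0},{"slide":[-0.002,0,0],"roll":0}]}}

```text
t: 9.55
eef_pos: [550.2, 4.4, 43.0]
tcp_rot: [3.142, 0.0, -3.141]
ft_force: [0.3, -1.1, -2.0]
opening: 0.42
grip_force: 29.9
```

Call:
{"fn": "step_arm", "kwargs": {"increments": [{"slide":[-0.001,0,0],"roll":0},{"slide":[-0.0015,0,0],"roll":0},{"slide":[-0.002,0,0],"roll":0},{"slide":[-0.002,0,0],"roll":0}]}}

```text
t: 10.05
eef_pos: [550.5, 4.6, 42.7]
tcp_rot: [3.141, -0.004, -3.142]
ft_force: [-8.7, 0.3, 0.7]
opening: 0.417
grip_force: 29.9
```

Call:
{"fn": "step_arm", "kwargs": {"increments": [{"slide":[0,0,0.0006],"roll":0},{"slide":[0,0,0.001],"roll":0},{"slide":[0,0,0.001],"roll":0}]}}

```text
t: 10.42
eef_pos: [550.6, 4.6, 42.4]
tcp_rot: [3.141, -0.003, -3.141]
ft_force: [-10.6, 0.3, 10.4]
opening: 0.418
grip_force: 30.0
```

```bash
python3 go.py 550 4 42 3.1416
```

```text
t 10.43 pos [550.6   4.6  42.4] yaw -3.1409 tilt [-0.0031  0.0003] q [-0.112  0.623  1.895 -0.     0.627 -1.683]
F [-10.6   0.3  10.4] M [0.208 1.686 0.153] open 0.418 grip 30.0
slide [ 0.0006 -0.0006  0.0004] roll 0.0007
```

Call:
{"fn": "step_arm", "kwargs": {"increments": [{"slide":[0,0,0],"roll":0},{"slide":[0,0,0],"roll":0},{"slide":[0,0,0],"roll":0},{"slide":[0,0,-0.01],"roll":0},{"slide":[0.01,0,-0.04],"roll":0}], "fingers": 0.75}}

```text
t: 11.05
eef_pos: [542.0, 4.4, 81.9]
tcp_rot: [3.141, -0.002, -3.141]
ft_force: [-0.8, -0.8, 0.7]
opening: 0.749
grip_force: 0.0
```

Call:
{"fn": "step_arm", "kwargs": {"increments": [{"slide":[0.02,0,-0.05],"roll":0},{"slide":[0.03,0,-0.1],"roll":0},{"slide":[0.03,0,-0.15],"roll":0},{"slide":[0.03,0,-0.18],"roll":0},{"slide":[0.03,0,-0.18],"roll":0}], "fingers": 0.5}}

```text
t: 11.68
eef_pos: [512.8, 4.3, 264.7]
tcp_rot: [-3.141, 0.005, -3.141]
ft_force: [-0.7, 0.7, 0.3]
opening: 0.499
grip_force: 0.0
```

```bash
python3 go.py 626.3 4 225 1.438; python3 - <<'E'
from h import *
np.set_printoptions(precision=1,suppress=True)
s=cam("side"); save("side4c",s["color"][120:260,280:440],5); np.savez("side4.npz",**s)
t=cam("top"); np.savez("top4.npz",**t); T=pts(t)
m=(T[...,0]>480)&(T[...,0]<608)&(abs(T[...,1]-4)<40)&(T[...,2]>50)&(T[...,2]<75)
P=T[m]; print(m.sum(), P.min(0) if m.any() else 0, P.max(0) if m.any() else 0)
S=pts(s)
m=(S[...,0]>480)&(S[...,0]<680)&(abs(S[...,1]-4)<40)&(S[...,2]>58)&(S[...,2]<70)
print(cv2.minAreaRect(S[m][:,:2].astype(np.float32)),np.median(S[m],0))
E
```

```text
t 11.68 pos [512.8   4.3 264.7] yaw -3.1413 tilt [ 0.005  -0.0005] q [-0.121  0.277  1.764  0.     1.096 -1.692]
F [-0.7  0.7  0.3] M [0.065 0.036 0.031] open 0.499 grip 0.0
slide [-0.1133 -0.0003  0.0402] roll 1.7039
0 0 0
((593.288818359375, 5.0305023193359375), (48.53201675415039, 174.01039123535156), 86.70704650878906) [578.7   0.1  64.7]
```

View pics/side4c.png

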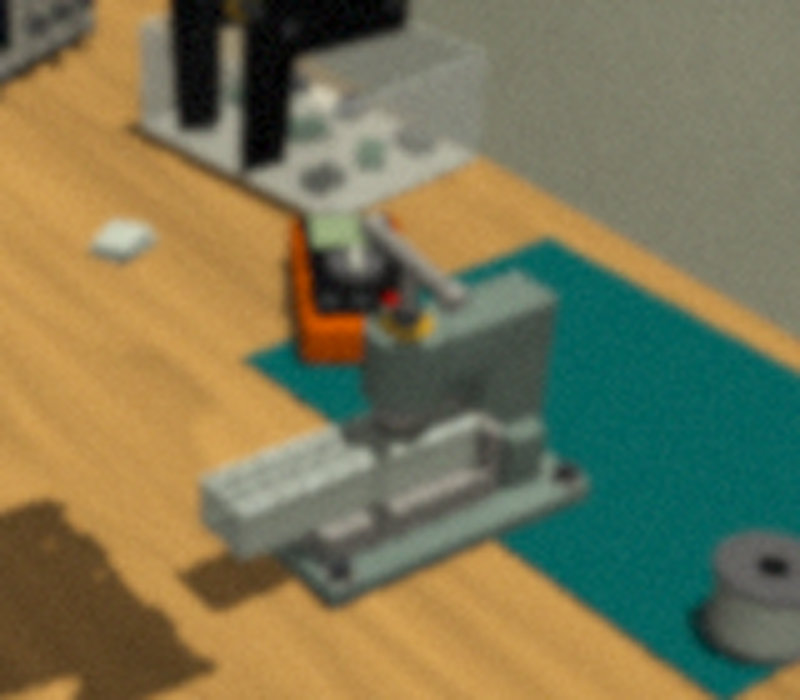

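The crop shows the sleeve lying straight on the bed under the foot, its far end at the stop near (490,440). The T-handle runs from (370,220) to (455,292). Next I turn the tool to line up with the bar.

Call:
{"fn": "step_arm", "kwargs": {"increments": [{"slide":[-0.02,0,0],"roll":0.18},{"slide":[-0.045,0,0],"roll":0.36},{"slide":[-0.07,0,0],"roll":0.54},{"slide":[-0.095,0,0],"roll":0.72},{"slide":[-0.1135,0,0],"roll":0.9}], "fingers": 0.5}}

```text
t: 12.4
eef_pos: [626.1, 4.4, 260.0]
tcp_rot: [-3.14, -0.002, 2.236]
ft_force: [-0.9, -0.4, 0.5]
opening: 0.498
grip_force: 0.0
```

Call:
{"fn": "step_arm", "kwargs": {"increments": [{"slide":[0,0,0],"roll":0.18},{"slide":[0,0,0],"roll":0.36},{"slide":[0,0,0],"roll":0.54},{"slide":[0,0,0],"roll":0.72},{"slide":[0,0,0],"roll":0.8}]}}

```text
t: 13.02
eef_pos: [625.2, 4.4, 260.2]
tcp_rot: [-3.139, 0.0, 1.438]
ft_force: [-0.4, 0.2, -0.1]
opening: 0.505
grip_force: 0.0
```

```bash
python3 go.py 626.3 4 152 1.438; python3 - <<'E'
from look import *
np.set_printoptions(precision=1,suppress=True)
c=dict(np.load("side4.npz")); K=c["intrinsics"]; M=np.linalg.inv(c["camera_from_world"]); o=M[:3,3]
d=mark_of("side","tbar")[:2]
for e in d:
    u,v=e["uv"]; r=M[:3,:3]@np.array([(u-K[0,2])/K[0,0],-(v-K[1,2])/K[1,1],-1])
    k=((626.3-o[0])*r[0]+(4-o[1])*r[1])/(r[0]**2+r[1]**2); print("side tbar",e["confidence"],np.round(e["uv"]),o+k*r)
w=cam("wrist"); W=wpts(w); np.savez("wrist5.npz",**w)
for z0,z1 in((158,190),(120,140)):
    m=(W[...,0]>580)&(W[...,0]<720)&(abs(W[...,1]-4)<70)&(W[...,2]>z0)&(W[...,2]<z1)
    P=W[m]
    if len(P)>10: print(z0,len(P),cv2.minAreaRect(P[:,:2].astype(np.float32)),np.median(P,0),np.percentile(P[:,2],[5,50,95]))
save("wrist5",w["color"])
E
```

```text
t 13.03 pos [625.2   4.4 260.2] yaw 1.4377 tilt [-0.0028  0.0004] q [-0.099  0.453  1.497  0.     1.194  0.034]
F [-0.4  0.2 -0.1] M [-0.065  0.018  0.043] open 0.505 grip 0.0
slide [-0.0003  0.0014  0.1082] roll -0.0003
side tbar 0.72 [362. 167.] [625.7   4.5 185.6]
side tbar 0.62 [353. 219.] [614.   14.   14.4]
158 1543 ((628.929443359375, 7.676460266113281), (94.81582641601562, 16.525964736938477), 81.95403289794922) [629.3  10.5 173.3] [169.9 173.3 176. ]
120 3307 ((663.0099487304688, 5.252632141113281), (43.89862060546875, 114.76734161376953), 87.99897003173828) [669.6   8.5 126.7] [124.4 126.7 131. ]
```

View pics/wrist5.png

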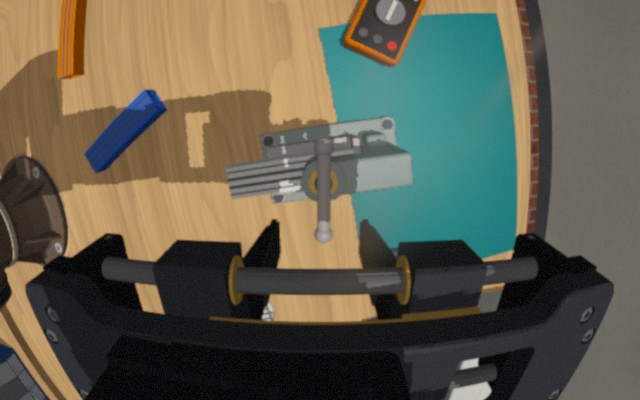

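The wrist view shows the bar from (322,148) to (323,232), with the fingers straddling its line and parallel to it. I go down onto it.

Call:
{"fn": "step_arm", "kwargs": {"increments": [{"slide":[0,0.0018,0.03],"roll":0},{"slide":[0,0.0018,0.06],"roll":0},{"slide":[0,0.0018,0.085],"roll":0},{"slide":[0,0.0018,0.1],"roll":0},{"slide":[0,0.0018,0.106],"roll":0}]}}

```text
t: 13.75
eef_pos: [627.2, 4.2, 155.0]
tcp_rot: [-3.14, -0.0, 1.443]
ft_force: [0.1, 0.1, -0.3]
opening: 0.499
grip_force: 0.0
```

Call:
{"fn": "step_arm", "kwargs": {"increments": [{"slide":[0,0,0],"roll":0},{"slide":[0,0,0],"roll":0},{"slide":[0,0,0],"roll":0},{"slide":[0,0,0],"roll":0},{"slide":[0,0,0],"roll":0}], "fingers": 0}}

```text
t: 14.38
eef_pos: [628.2, 4.1, 156.4]
tcp_rot: [3.139, -0.0, 1.442]
ft_force: [4.3, 0.0, -0.1]
opening: 0.117
grip_force: 30.0
```

```bash
python3 go.py 627 4.3 154 1.438
```

```text
t 14.38 pos [628.2   4.1 156.4] yaw 1.4417 tilt [ 0.0021 -0.0001] q [-0.099  0.555  1.615  0.     0.97   0.03 ]
F [ 4.3  0.  -0.1] M [-0.125 -0.592 -0.034] open 0.117 grip 30.0
slide [ 0.0001 -0.0012  0.0024] roll 0.0037
```

Call:
{"fn": "step_arm", "kwargs": {"increments": [{"slide":[0,0.0012,0],"roll":0.05},{"slide":[0,0.0012,0.0004],"roll":0.15},{"slide":[0,0.0012,0.0008],"roll":0.25},{"slide":[0,0.0012,0.0012],"roll":0.35},{"slide":[0,0.0012,0.0013],"roll":0.4}]}}

```text
t: 15.0
eef_pos: [628.1, 4.2, 155.4]
tcp_rot: [-3.141, 0.0, 1.04]
ft_force: [-3.4, 1.2, 6.6]
opening: 0.118
grip_force: 30.2
```

```bash
cat > chk.py <<'E'
import sys; from look import *
# average wrench over n camera periods; bar angle from the wrist/top depth
np.set_printoptions(precision=3,suppress=True)
n=int(sys.argv[1]); M=[];F=[];O=[]
for i in range(n):
    c=cam("wrist" if i==0 else "side"); s=state(); M.append(s["moment"]);F.append(s["ft_force"]);O.append(s["opening"])
    if i==0: w=c
print("t %.2f"%s["t"],"M",np.mean(M,0),"sdz %.3f"%np.std(np.array(M)[:,2]),"F",np.mean(F,0),"open",np.mean(O),"pos",s["eef_pos"],"yaw %.4f q6 %.3f"%(s["tcp_rot"][2],s["joints"][5]))
W=wpts(w); z=float(sys.argv[2]) if len(sys.argv)>2 else 173
m=(np.hypot(W[...,0]-628,W[...,1]-5)<52)&(abs(W[...,2]-z)<12)
P=W[m]
if len(P)>30:
    (cx,cy),(a,b),an=cv2.minAreaRect(P[:,:2].astype(np.float32)); print("bar",len(P),(cx,cy),(a,b),an,"z",np.percentile(P[:,2],[5,50,95]))
E
python3 chk.py 5
```

```text
t 15.25 M [0.085 0.772 0.216] sdz 0.016 F [-3.711  0.687  6.968] open 0.11753045287752155 pos [628.121   4.196 155.378] yaw 1.0423 q6 0.430
bar 3448 (630.878662109375, 7.3092498779296875) (93.85443878173828, 27.411853790283203) 66.62300109863281 z [168.601 172.641 177.943]
```

```bash
cat >> chk.py <<'E'
d=np.hypot(W[...,0]-628,W[...,1]-5); m=(d>24)&(d<50)&(W[...,2]>z-14)&(W[...,2]<z+12); v,u=np.nonzero(m); P=W[m]
a=np.degrees(np.arctan2(P[:,1]-5,P[:,0]-628))%180
h,e=np.histogram(a,bins=36,range=(0,180)); print({int(e[i]):int(h[i]) for i in range(36) if h[i]>10})
E
python3 chk.py 1; python3 - <<'E'
from look import *
c=dict(np.load("wrist5.npz")); W=wpts(c); z=173
d=np.hypot(W[...,0]-628,W[...,1]-5); m=(d>24)&(d<50)&(W[...,2]>z-14)&(W[...,2]<z+12); P=W[m]
a=np.degrees(np.arctan2(P[:,1]-5,P[:,0]-628))%180
h,e=np.histogram(a,bins=36,range=(0,180)); print("before",{int(e[i]):int(h[i]) for i in range(36) if h[i]>10})
E
```

```text
t 15.30 M [0.072 0.803 0.242] sdz 0.000 F [-3.315  1.02   6.464] open 0.11975598411061647 pos [628.123   4.209 155.35 ] yaw 1.0424 q6 0.430
bar 3426 (630.7838134765625, 7.453533172607422) (93.5810775756836, 27.059463500976562) 66.86833190917969 z [168.685 172.63  177.973]
{45: 44, 50: 320, 55: 416, 60: 416, 65: 367, 70: 101}
before {70: 138, 75: 184, 80: 186, 85: 181, 90: 104, 95: 11}
```

The bar turned with the tool, from 82° to 60°. The free drag is about 0.22–0.24 N m. I keep turning, following the screw down.

Call:
{"fn": "step_arm", "kwargs": {"increments": [{"slide":[-0.0003,-0.0005,0.0002],"roll":0.1},{"slide":[-0.0003,-0.0005,0.0004],"roll":0.22},{"slide":[-0.0003,-0.0005,0.0006],"roll":0.35},{"slide":[-0.0003,-0.0005,0.0006],"roll":0.35}]}}

```text
t: 15.8
eef_pos: [627.5, 4.4, 154.2]
tcp_rot: [-3.14, 0.0, 0.693]
ft_force: [-3.3, 3.2, 3.5]
opening: 0.116
grip_force: 30.1
```

```bash
python3 chk.py 3 172 | head -1
```

```text
t 15.95 M [0.624 0.857 0.206] sdz 0.022 F [-3.583  4.29   4.868] open 0.11767829003892631 pos [627.612   4.39  154.247] yaw 0.6949 q6 0.777
```

Call:
{"fn": "step_arm", "kwargs": {"increments": [{"slide":[0,0,0.0003],"roll":0.1},{"slide":[0,0,0.0006],"roll":0.2},{"slide":[0,0,0.0006],"roll":0.2}]}}

```text
t: 16.32
eef_pos: [627.4, 4.5, 153.6]
tcp_rot: [-3.14, 0.001, 0.493]
ft_force: [-5.5, 5.6, 6.2]
opening: 0.115
grip_force: 30.1
```

```bash
python3 chk.py 3 171
```

```text
t 16.48 M [0.862 1.04  0.23 ] sdz 0.003 F [-4.845  5.185  5.123] open 0.11729925758803413 pos [627.455   4.582 153.613] yaw 0.4949 q6 0.977
bar 3419 (630.1998901367188, 7.789228439331055) (93.44799041748047, 27.083097457885742) 22.159902572631836 z [166.56  170.807 175.857]
{15: 70, 20: 323, 25: 411, 30: 425, 35: 329, 40: 82}
```

Call:
{"fn": "step_arm", "kwargs": {"increments": [{"slide":[-0.0003,-0.001,0.0003],"roll":0.12},{"slide":[-0.0003,-0.001,0.0006],"roll":0.25},{"slide":[-0.0003,-0.001,0.0007],"roll":0.25}]}}

```text
t: 16.85
eef_pos: [627.1, 5.1, 152.8]
tcp_rot: [-3.141, 0.0, 0.244]
ft_force: [-2.9, 4.4, 4.1]
opening: 0.115
grip_force: 30.1
```

```bash
python3 chk.py 3 171 | head -1
```

```text
t 17.00 M [0.784 0.708 0.165] sdz 0.011 F [-2.976  4.74   3.121] open 0.11749707274848135 pos [627.097   5.118 152.853] yaw 0.2461 q6 1.227
```

Call:
{"fn": "step_arm", "kwargs": {"increments": [{"slide":[0,0,0.0003],"roll":0.1},{"slide":[0,0,0.0006],"roll":0.2},{"slide":[0,0,0.0006],"roll":0.2}]}}

```text
t: 17.38
eef_pos: [627.0, 5.4, 152.2]
tcp_rot: [-3.141, 0.001, 0.045]
ft_force: [-3.1, 6.0, 3.5]
opening: 0.118
grip_force: 30.2
```

```bash
python3 chk.py 3 170|head -1
```

```text
t 17.52 M [1.048 0.718 0.229] sdz 0.018 F [-3.239  5.939  4.095] open 0.1178428777739492 pos [627.039   5.378 152.233] yaw 0.0462 q6 1.427
```

Call:
{"fn": "step_arm", "kwargs": {"increments": [{"slide":[-0.0005,-0.001,0.0003],"roll":0.12},{"slide":[-0.0005,-0.001,0.0006],"roll":0.22},{"slide":[-0.0005,-0.001,0.0006],"roll":0.22}]}}

```text
t: 17.9
eef_pos: [626.9, 6.0, 151.5]
tcp_rot: [-3.141, -0.0, -0.174]
ft_force: [-1.8, 4.4, 2.7]
opening: 0.121
grip_force: 30.2
```

```bash
python3 chk.py 3 171 | head -1
```

```text
t 18.05 M [0.868 0.313 0.254] sdz 0.023 F [-0.949  4.864  1.576] open 0.11627024651948731 pos [626.811   5.927 151.556] yaw -0.1748 q6 1.649
```

Call:
{"fn": "step_arm", "kwargs": {"increments": [{"slide":[0,0,0.0003],"roll":0.1},{"slide":[0,0,0.0006],"roll":0.2},{"slide":[0,0,0.0006],"roll":0.2}]}}

```text
t: 18.42
eef_pos: [626.9, 6.1, 150.9]
tcp_rot: [-3.141, 0.0, -0.377]
ft_force: [-0.9, 6.4, 0.6]
opening: 0.119
grip_force: 30.2
```

```bash
python3 chk.py 3 168
```

```text
t 18.57 M [1.197 0.193 0.247] sdz 0.022 F [-0.205  6.166  1.515] open 0.11824284110009779 pos [626.883   6.164 150.938] yaw -0.3756 q6 1.850
bar 3418 (630.7208251953125, 6.4293060302734375) (27.200822830200195, 93.21089935302734) 62.176353454589844 z [163.886 167.985 173.032]
{145: 74, 150: 251, 155: 389, 160: 405, 165: 313, 170: 150, 175: 18}
```

Call:
{"fn": "step_arm", "kwargs": {"increments": [{"slide":[-0.0005,-0.001,0.0003],"roll":0.1},{"slide":[-0.0005,-0.001,0.0006],"roll":0.2},{"slide":[-0.0005,-0.001,0.0006],"roll":0.2}]}}

```text
t: 18.95
eef_pos: [627.0, 6.8, 150.3]
tcp_rot: [-3.141, -0.001, -0.576]
ft_force: [1.7, 4.2, -0.3]
opening: 0.119
grip_force: 30.2
```

```bash
python3 chk.py 3 171 | head -1
```

```text
t 19.10 M [ 0.717 -0.118  0.216] sdz 0.005 F [ 1.737  3.587 -0.863] open 0.11670900199753341 pos [626.874   6.787 150.312] yaw -0.5754 q6 2.052
```

Call:
{"fn": "step_arm", "kwargs": {"increments": [{"slide":[0,0,0.0003],"roll":0.1},{"slide":[0,0,0.0006],"roll":0.2},{"slide":[0,0,0.0006],"roll":0.2}]}}

```text
t: 19.48
eef_pos: [627.0, 7.0, 149.7]
tcp_rot: [-3.141, -0.0, -0.778]
ft_force: [2.7, 4.6, -2.0]
opening: 0.119
grip_force: 30.2
```

```bash
python3 chk.py 3 168 | head -1
```

```text
t 19.62 M [ 0.917 -0.381  0.239] sdz 0.041 F [ 2.762  4.913 -1.572] open 0.11883415380289553 pos [627.049   6.988 149.718] yaw -0.7761 q6 2.252
```

Call:
{"fn": "step_arm", "kwargs": {"increments": [{"slide":[0,0,0.0002],"roll":0.1},{"slide":[0,0,0.0004],"roll":0.2},{"slide":[0,0,0.0004],"roll":0.2}]}}

```text
t: 20.0
eef_pos: [627.2, 7.2, 149.1]
tcp_rot: [-3.14, -0.0, -0.977]
ft_force: [5.0, 7.2, -3.9]
opening: 0.118
grip_force: 30.2
```

```bash
python3 chk.py 3 167 | head -1
```

```text
t 20.15 M [ 1.157 -0.662  0.274] sdz 0.003 F [ 4.379  6.504 -3.694] open 0.11798541136222607 pos [627.192   7.149 149.122] yaw -0.9760 q6 2.452
```

Call:
{"fn": "step_arm", "kwargs": {"increments": [{"slide":[0,0,0.0002],"roll":0.1},{"slide":[0,0,0.0003],"roll":0.16},{"slide":[0,0,0.0003],"roll":0.16}]}}

```text
t: 20.52
eef_pos: [627.4, 7.2, 148.8]
tcp_rot: [-3.14, -0.0, -1.137]
ft_force: [5.9, 6.5, -4.2]
opening: 0.122
grip_force: 30.4
```

```bash
python3 chk.py 3 166
```

```text
t 20.68 M [ 1.242 -0.84   0.387] sdz 0.004 F [ 5.869  6.373 -4.94 ] open 0.11597740950011594 pos [627.371   7.26  148.759] yaw -1.1358 q6 2.612
bar 3412 (629.7400512695312, 5.397918701171875) (27.127788543701172, 93.30181884765625) 18.995201110839844 z [161.595 165.65  170.867]
{100: 24, 105: 190, 110: 351, 115: 395, 120: 347, 125: 212, 130: 43}
```

The torque has started to rise (0.24, 0.27, 0.39), so the screw is bearing. I null the side forces first so that I get a clean reading.

Call:
{"fn": "step_arm", "kwargs": {"increments": [{"slide":[-0.0006,-0.0016,0.001],"roll":0},{"slide":[-0.0006,-0.0016,0.001],"roll":0},{"slide":[-0.0006,-0.0016,0.001],"roll":0}]}}

```text
t: 21.05
eef_pos: [628.0, 7.7, 148.6]
tcp_rot: [-3.141, -0.001, -1.137]
ft_force: [-1.2, 1.0, 6.4]
opening: 0.117
grip_force: 30.3
```

```bash
python3 chk.py 6 166 | head -1
```

```text
t 21.35 M [0.314 0.386 0.388] sdz 0.028 F [-1.081  1.14   5.581] open 0.1180134714201786 pos [627.951   7.742 148.587] yaw -1.1368 q6 2.615
```

Call:
{"fn": "step_arm", "kwargs": {"increments": [{"slide":[0,0,0],"roll":0.02},{"slide":[0,0,0],"roll":0.04},{"slide":[0,0,0],"roll":0.04}]}}

```text
t: 21.72
eef_pos: [628.0, 7.8, 148.5]
tcp_rot: [-3.141, -0.001, -1.178]
ft_force: [-0.8, 1.2, 5.5]
opening: 0.12
grip_force: 30.4
```

```bash
python3 chk.py 6 166 | head -1
```

```text
t 22.02 M [0.284 0.305 0.357] sdz 0.042 F [-0.673  1.39   4.919] open 0.11769246631656118 pos [628.019   7.766 148.486] yaw -1.1774 q6 2.656
```

```bash
python3 chk.py 14 166 | head -1
```

```text
t 22.73 M [0.296 0.298 0.375] sdz 0.018 F [-0.886  1.362  5.243] open 0.1182135187757738 pos [628.      7.803 148.467] yaw -1.1773 q6 2.656
```

The estimate is about 45–50 N, which is tight but just under the aim. Joint 6 is near its limit, so I release, turn back by a half turn and regrip for the last bit.

Call:
{"fn": "step_arm", "kwargs": {"increments": [{"slide":[0,0,0],"roll":0},{"slide":[0,0,0],"roll":0},{"slide":[0,0,0],"roll":0},{"slide":[0,0,-0.02],"roll":0},{"slide":[0,0,-0.05],"roll":0}], "fingers": 0.45}}

```text
t: 23.35
eef_pos: [627.5, 8.0, 197.7]
tcp_rot: [3.14, 0.001, -1.178]
ft_force: [0.6, -0.4, -0.7]
opening: 0.447
grip_force: 0.0
```

Call:
{"fn": "step_arm", "kwargs": {"increments": [{"slide":[0,0,-0.02],"roll":-0.1},{"slide":[0,0,-0.02],"roll":-0.28},{"slide":[0,0,-0.02],"roll":-0.46},{"slide":[0,0,-0.02],"roll":-0.64},{"slide":[0,0,-0.02],"roll":-0.82}]}}

```text
t: 23.98
eef_pos: [627.8, 8.0, 217.9]
tcp_rot: [3.142, 0.0, -0.352]
ft_force: [-0.3, -0.1, -0.4]
opening: 0.45
grip_force: 0.0
```

Call:
{"fn": "step_arm", "kwargs": {"increments": [{"slide":[0,0,0],"roll":-0.18},{"slide":[0,0,0],"roll":-0.36},{"slide":[0,0,0],"roll":-0.54},{"slide":[0,0,0],"roll":-0.72},{"slide":[0,0,0],"roll":-0.9}]}}

```text
t: 24.6
eef_pos: [627.8, 8.0, 217.9]
tcp_rot: [-3.141, 0.0, 0.548]
ft_force: [-0.4, 0.3, -0.7]
opening: 0.45
grip_force: 0.0
```

Call:
{"fn": "step_arm", "kwargs": {"increments": [{"slide":[0,0,0],"roll":-0.18},{"slide":[0,0,0],"roll":-0.36},{"slide":[0,0,0],"roll":-0.54},{"slide":[0,0,0],"roll":-0.72},{"slide":[0,0,0],"roll":-0.9}]}}

```text
t: 25.22
eef_pos: [627.8, 8.0, 217.9]
tcp_rot: [-3.141, 0.0, 1.448]
ft_force: [0.1, -0.3, 0.1]
opening: 0.449
grip_force: 0.0
```

Call:
{"fn": "step_arm", "kwargs": {"increments": [{"slide":[0,0,0],"roll":-0.18},{"slide":[0,0,0],"roll":-0.36},{"slide":[0,0,0],"roll":-0.52},{"slide":[0,0,0],"roll":-0.52}]}}

```text
t: 25.72
eef_pos: [627.8, 8.0, 217.9]
tcp_rot: [-3.141, -0.0, 1.961]
ft_force: [0.2, -0.6, 0.6]
opening: 0.45
grip_force: 0.0
```

```bash
python3 chk.py 3 166; python3 go.py 628 6.5 148.5 1.964
```

```text
t 25.88 M [-0.058  0.049 -0.014] sdz 0.008 F [-0.324  0.186 -0.302] open 0.45021836540606247 pos [627.873   8.011 218.018] yaw 1.9586 q6 -0.480
bar 1922 (628.6213989257812, 7.526348114013672) (16.863182067871094, 94.870361328125) 29.57747459411621 z [161.876 165.391 168.046]
{105: 92, 110: 224, 115: 235, 120: 230, 125: 159, 130: 70}
t 25.88 pos [627.9   8.  218. ] yaw 1.9586 tilt [-0.0001  0.0001] q [-0.092  0.492  1.547  0.     1.102 -0.48 ]
F [-0.7 -0.1 -0.3] M [-0.03   0.019 -0.007] open 0.451 grip 0.0
slide [-0.0015 -0.0005  0.0695] roll -0.0054
```

Call:
{"fn": "step_arm", "kwargs": {"increments": [{"slide":[-0.0015,-0.0003,0.02],"roll":-0.125},{"slide":[-0.0015,-0.0003,0.03],"roll":-0.125},{"slide":[-0.0015,-0.0003,0.05],"roll":-0.125},{"slide":[-0.0015,-0.0003,0.065],"roll":-0.125},{"slide":[-0.0015,-0.0003,0.071],"roll":-0.125}]}}

```text
t: 26.5
eef_pos: [628.0, 6.6, 146.2]
tcp_rot: [-3.141, -0.001, 2.085]
ft_force: [0.9, -0.1, -0.3]
opening: 0.451
grip_force: 0.0
```

Call:
{"fn": "step_arm", "kwargs": {"increments": [{"slide":[0,0,0],"roll":0},{"slide":[0,0,0],"roll":0},{"slide":[0,0,0],"roll":0},{"slide":[0,0,0],"roll":0},{"slide":[0,0,0],"roll":0}], "fingers": 0}}

```text
t: 27.12
eef_pos: [628.4, 6.6, 147.5]
tcp_rot: [3.141, 0.0, 2.087]
ft_force: [0.3, 0.5, 2.4]
opening: 0.118
grip_force: 30.0
```

```bash
python3 chk.py 6 166; python3 go.py 628 6.5 148.5 1.964
```

```text
t 27.43 M [ 0.074 -0.102 -0.006] sdz 0.020 F [0.829 0.468 3.975] open 0.118685078020066 pos [628.435   6.555 147.441] yaw 2.0868 q6 -0.611
bar 3456 (627.178955078125, 7.406772613525391) (28.266088485717773, 94.02911376953125) 23.13405418395996 z [161.597 165.617 171.477]
{100: 15, 105: 172, 110: 383, 115: 455, 120: 402, 125: 252, 130: 68}
t 27.43 pos [628.4   6.6 147.4] yaw 2.0868 tilt [0.0008 0.0001] q [-0.095  0.565  1.622  0.     0.953 -0.611]
F [1.6 1.4 4.5] M [ 0.077 -0.105  0.011] open 0.122 grip 30.0
slide [ 0.0002 -0.0004 -0.0011] roll 0.1228
```

Call:
{"fn": "step_arm", "kwargs": {"increments": [{"slide":[0,0,0],"roll":0.03},{"slide":[0,0,0],"roll":0.06},{"slide":[0,0,0],"roll":0.06}]}}

```text
t: 27.8
eef_pos: [628.5, 6.6, 147.5]
tcp_rot: [3.141, 0.0, 2.027]
ft_force: [0.9, 1.1, 5.8]
opening: 0.116
grip_force: 30.1
```

```bash
python3 chk.py 4 166|head -1
```

```text
t 28.00 M [ 0.084 -0.104  0.189] sdz 0.028 F [0.752 0.458 5.469] open 0.11722197993349068 pos [628.451   6.542 147.441] yaw 2.0271 q6 -0.551
```

Call:
{"fn": "step_arm", "kwargs": {"increments": [{"slide":[0,0,0],"roll":0.03},{"slide":[0,0,0],"roll":0.03}]}}

```text
t: 28.25
eef_pos: [628.5, 6.5, 147.5]
tcp_rot: [3.141, 0.0, 1.997]
ft_force: [1.2, 1.3, 5.0]
opening: 0.116
grip_force: 30.2
```

```bash
python3 chk.py 4 166|head -1
```

```text
t 28.45 M [ 0.094 -0.094  0.287] sdz 0.034 F [1.111 0.772 5.51 ] open 0.11696655529392683 pos [628.475   6.559 147.46 ] yaw 1.9972 q6 -0.521
```

Call:
{"fn": "step_arm", "kwargs": {"increments": [{"slide":[0,0,0],"roll":0.03},{"slide":[0,0,0],"roll":0.03}]}}

```text
t: 28.7
eef_pos: [628.5, 6.6, 147.4]
tcp_rot: [3.141, 0.0, 1.967]
ft_force: [1.0, 0.9, 5.1]
opening: 0.117
grip_force: 30.3
```

```bash
python3 chk.py 6 166|head -1
```

```text
t 29.00 M [ 0.117 -0.12   0.344] sdz 0.030 F [1.081 0.895 5.444] open 0.1184882551476772 pos [628.487   6.543 147.454] yaw 1.9674 q6 -0.491
```

Call:
{"fn": "step_arm", "kwargs": {"increments": [{"slide":[0,0,0],"roll":0.03},{"slide":[0,0,0],"roll":0.03}]}}

```text
t: 29.25
eef_pos: [628.5, 6.6, 147.4]
tcp_rot: [3.141, 0.0, 1.937]
ft_force: [0.2, -0.1, 6.0]
opening: 0.123
grip_force: 30.3
```

```bash
python3 chk.py 8 166|head -1
```

```text
t 29.65 M [ 0.119 -0.183  0.407] sdz 0.025 F [1.039 0.846 5.363] open 0.1175214696186741 pos [628.466   6.587 147.388] yaw 1.9375 q6 -0.461
```

The torque is about 0.18 N m above the free drag, which is the aim. I let go, rise and check.

Call:
{"fn": "step_arm", "kwargs": {"increments": [{"slide":[0,0,0],"roll":0},{"slide":[0,0,0],"roll":0},{"slide":[0,0,0],"roll":0},{"slide":[0,0,-0.02],"roll":0},{"slide":[0,0,-0.06],"roll":0}], "fingers": 0.45}}

```text
t: 30.28
eef_pos: [627.4, 6.5, 206.2]
tcp_rot: [-3.138, -0.002, 1.937]
ft_force: [0.6, -0.2, -0.3]
opening: 0.453
grip_force: 0.0
```

Call:
{"fn": "step_arm", "kwargs": {"increments": [{"slide":[0,0,-0.05],"roll":0},{"slide":[0,0,-0.1],"roll":0},{"slide":[0,0,-0.12],"roll":0},{"slide":[0,0,-0.12],"roll":0}]}}

```text
t: 30.78
eef_pos: [628.4, 6.5, 328.2]
tcp_rot: [3.139, 0.001, 1.937]
ft_force: [0.1, -1.3, -0.5]
opening: 0.449
grip_force: 0.0
```

```bash
python3 chk.py 2 165; python3 - <<'E'
from h import *
s=cam("side"); save("side6c",s["color"][120:260,280:440],5)
E
```

```text
t 30.88 M [-0.113  0.049  0.02 ] sdz 0.015 F [-0.085  0.075 -0.605] open 0.44982404557351086 pos [627.792   6.51  325.831] yaw 1.9367 q6 -0.461
bar 939 (628.7601318359375, 6.745147705078125) (16.738605499267578, 96.9389877319336) 28.409700393676758 z [161.854 165.316 167.903]
{105: 63, 110: 104, 115: 119, 120: 116, 125: 69, 130: 23}
```

View pics/side6c.png

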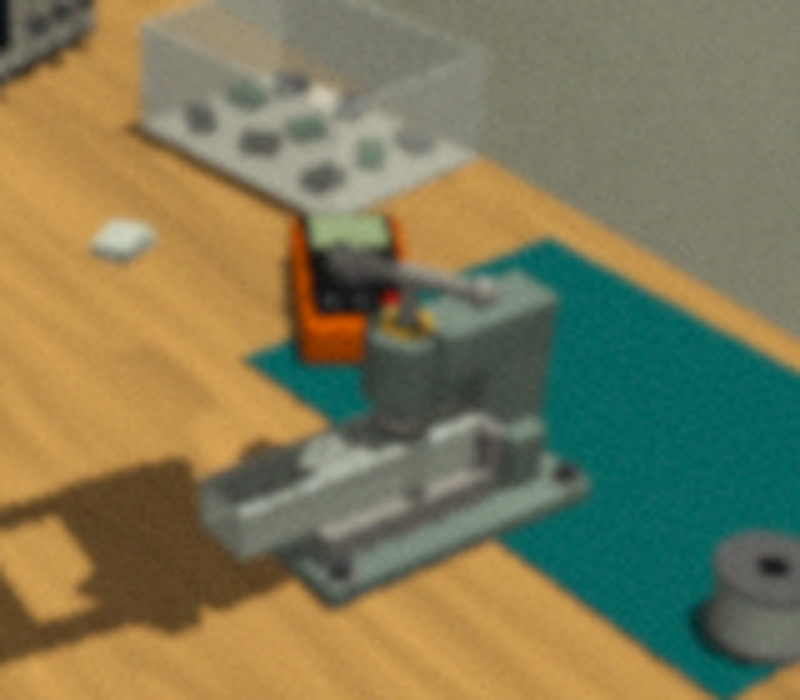

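The sleeve is still against the stop near (490,440), the foot is down on it near (400,425), and the gripper is well clear. I hand the job in.

```bash
python3 -c "
from cell import env; print(env.job_done())"
```

```text
the job is handed in; nothing more can be done
None
```

I clamped the long aluminium sleeve flat and in line against the back stop, with the screw about 0.18 N m above its free drag (roughly 58 N by estimate, below the 80 N dent limit), then let go and handed the job in at about 31 s; no result came back.

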